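# Draw the long spindle out from under the insert tray and hold it up

## Task

One of the two totes has a tray of castings sitting in the back half of its top, and a long steel spindle lies beneath, reaching under that tray. Leave the tray where it sits: tilt the spindle so its near end comes up over the tote's front wall, draw it out diagonally through the opening in front of the tray, and finish holding it in the gripper, level and still, a good hand's breadth (at least 10 cm) above the tote's rim and clear of it. Do not put it down or let it go, and leave the other things on the bench and in the other tote undisturbed.

Things in the scene. Friction and masses are not known exactly. Their poses are not given: they have to be found in the camera images.
- tote: dark grey plastic tote, open on top, fixed to the bench: 360 mm long (its x, away from the robot at yaw 0), 235 mm wide (y), 140 mm high to the rim, walls and floor 5 mm thick (inside 350 x 225 mm); rim and ribs stand out 7 mm outside. Origin: centre of its underside, on the bench. It may stand left or right of the other tote. It holds the spindle, lying along its x, and the tray
- tote_opening (a point): centre of the opening at rim height (140 mm) in front of the tray, 75 mm nearer the robot than the tote's centre. The opening, between the tote's front (near) wall and the tray, is 200 mm along the tote's x and 225 mm along y: shorter than the spindle
- tote_notch (a point): the spindle's rest: middle of two wooden packing blocks fixed across the tote's floor, at the level of the notch floor, 34 mm above the bench. Each block is 12 mm thick, 160 mm wide, 41 mm high, one 55 mm nearer and one 55 mm farther along the tote's x than this point; the notch is 28 mm wide, open upward
- spindle_mid (a point): middle of the long steel spindle (loose, 300 mm, about 0.35 kg), on its axis, at its centre of mass. Round bar, 22 mm diameter over the middle 130 mm, 16 mm over the last 85 mm at each end. Its x axis points along the bar to the end under the tray; it may be rolled about x. At the start it lies level, axis 45 mm above the bench, near end 11 to 21 mm from the front wall
- spindle_near (a point): end of the spindle nearest the robot, centre of the end face (150 mm from the middle)
- spindle_far (a point): end of the spindle that lies under the tray, centre of the end face (150 mm from the middle)
- tray: grey metal insert tray, 147 (x) x 219 (y) x 36 mm deep, hung by its flanges on the rim over the tote's far half; loose but heavy (2 kg with its castings, which stand up to 147 mm above the bench). Origin: centre of its underside, 104 mm above the bench (clear height below it). Near edge 73.5 mm nearer than its origin, 25 mm beyond the tote's centre. About 115 mm of the spindle lies under it
- tote2: second tote of the same kind and size, fixed, beside the first, without a tray; holds castings and short parts up to 50 mm high. Origin: centre of its underside
- stub0: short steel spindle, 120 mm long, 22 mm thick, in the second tote: bystander. Origin at its middle
- stub1: another short steel spindle as stub0, in the second tote: bystander. Origin at its middle
- bush: steel bush (ring) 52 mm diameter, 30 mm high, in the second tote: bystander. Origin: centre of its underside
- endcap: cast end cap 72 mm diameter, 34 mm high, on the bench near the robot: bystander. Origin: centre of its underside
- deburrer: deburring hand tool, 170 mm long, 19 mm thick black handle, lying on the bench near the robot: bystander. Origin: underside of the handle's end
- caliper: caliper, 200 mm long, 12 mm thick, lying on the bench to the right: bystander. Origin: under its beam near the jaws
- oiler: white plastic bottle 60 mm diameter, 150 mm high, on the left of the bench: bystander. Origin: centre of its underside
- gauge_ring: steel ring gauge 70 mm diameter, 20 mm high, on the left of the bench: bystander. Origin: centre of its underside

How it is judged:
By the outcome, as a careful person would: the job done as asked, in the order asked, and still so for the second after the job is handed in, while the arm keeps its last pose, push and grip.
It also fails if it takes over 38 s, if anything falls off the work surface, if the arm or the gripper's body presses on something with over 40 N, if the wrist force passes 120 N, or if a joint passes its speed limit or range.

## Robot

A 6-joint arm with a two-finger parallel gripper is mounted at the origin on the work surface. World frame = base frame: x ahead of the robot, y to its left, z up, the work surface at z = 0. Lengths are in m, angles in rad, forces in N, time in s.
With the tool pointing down it reaches from about 0.4 to 0.825 m from the base axis. Payload 7 kg.
Tool frame: the origin (TCP) lies at the centre of the arm's flange, where the gripper is bolted on; the fingertips stand 178 mm ahead of it and the grasp point (between the pads) lies 159 mm ahead of it; z points along the fingers, y is the direction in which the jaws open and shut (so a half turn about z gives the same grasp; the last joint's range is limited). The gripper opens to 88 mm and grips with 3 to 60 N. Pads are 19 mm wide; open, the fingers measure 130 mm over their backs; the gripper's body (78 mm by 193 mm) begins 47 mm behind the grasp point.
Start: joints at [-0.824, 0.359, 0.012, 0, -1.224, -0.288], TCP at [0.299, -0.605, 0.405] pointing down, gripper open.
Joint ranges: [-3.07, 3.07], [-1.43, 2.12], [-1.02, 1.25], [-3.03, 1.67], [-3.05, -0], [-3.03, 3.03]. Speed limits (rad/s): [2.39, 2.39, 3.01, 3.14, 3.14, 3.14].

## Interface

Orientations are given as [roll, pitch, yaw] about the fixed x, y, z axes, in that order (R = Rz(yaw) Ry(pitch) Rx(roll)).
In Python, from station import arm gives the robot as it stands.
- The arm moves only by the shell command python3 -m handwheel 'ROWS' [OPENING] [FORCE]. ROWS is JSON, a list of rows, each a list of 4 numbers: the shift along the world's x, y, z in cm, then the turn about the world's z in rad. In form: [[dx, dy, dz, yaw], ...]. A call has 1 to 20 rows; each row shifts and turns the commanded pose from where the row before left it; what a row does not reach is not made up. A row lasts 1/10 s, in which the tool goes at most 50 mm and 8.59 degrees, less where a joint would pass 70% of its speed; a pose out of reach is approached as far as the arm can. A call is refused whole if a number of a shift passes 5 or a number of a turn 0.15, either way. A call with a gripper value outside its range is refused whole. OPENING is the closure, from 0 (fully open) to 1 (shut), set as the call begins (- or left out, the last holds). The fingers move at their own pace and stop on an object; FORCE is the grip in N (left out, the last holds). Time passes only in rows, so rows that do not move let the fingers close. It gives the time, the measured TCP pose, the force and the opening at its end, in the units of the state.
- arm.get_state(): the state, without advancing time (a new reading comes with each control period).
- arm.grab_frame(name): name is "side" or "top"; returns a dict with "image" (480x640x3 uint8, red, green, blue), "depth" (480x640 float32, m along the optical axis (not along the pixel's ray), 0 where there is no reading), "vfov" (degrees; the focal length in pixels is half the picture's height over the tangent of half this angle, whatever the lens; pixels are square), "cx", "cy" (the principal point, pixels), "k1" (the pictures are not rectified: a ray, as slopes to the right and down, at radius r is drawn at 1 + k1 r^2 times it, then the intrinsics apply), "rvec" (rotation vector, rad) and "tvec" (3), from world to camera coordinates, as OpenCV has them. Camera axes: x right, y down, z forward; pixel columns grow to the right and rows downward; lengths in m; the calibration is good to about 2 mm. A picture is of the moment at which its call begins.
- arm.job_done(): hands the job in, once; it reports no verdict.
The state is a dict: "t": time; "q": joint angles; "qd": joint speeds; "joint_efforts": joint torques, N m; "eef_pos": TCP position; "ee_rot": TCP orientation; "force": force on the tool from outside, world axes, zero at the start; "moment": the same for the moment, N m; "width": finger opening in m.
Only numpy, scipy, OpenCV 4.12 (cv2) and the standard library are available. Lean on these libraries where they do the work, as an engineer would, in place of code of your own. Each camera call takes 0.05 s, during which the arm holds its last target.

## Working session

There is one attempt and no reset: what is moved stays moved. The work goes in short steps, Python scripts to look and compute and a shell command to move; the robot and the scene stay as the last step left them, time stands still between calls to the robot, and variables do not carry over. Pictures are saved under pics/ and viewed, and the job is handed in when it is done.

```bash
ls; mkdir -p pics; cat > h.py <<'E'
import numpy as np, cv2
from station import arm
def grab(n,f):
    d=arm.grab_frame(n); cv2.imwrite('pics/'+f,d['image'][:,:,::-1]); 
    np.savez('pics/'+f[:-4]+'.npz',**d); return d
def cloud(d):
    d={k:d[k] for k in d}
    H,W=d['depth'].shape; f=H/2/np.tan(np.radians(float(d['vfov']))/2)
    K=np.array([[f,0,float(d['cx'])],[0,f,float(d['cy'])],[0,0,1]])
    v,u=np.mgrid[:H,:W]
    p=np.stack([u.ravel(),v.ravel()],1).astype(np.float64)[:,None]
    s=cv2.undistortPoints(p,K,np.array([float(d['k1']),0,0,0]))[:,0]
    R,_=cv2.Rodrigues(np.array(d['rvec'],float)); t=np.array(d['tvec'],float).ravel()
    z=d['depth'].ravel().astype(float)
    X=np.c_[s*z[:,None],z]
    P=(X-t)@R
    P[z==0]=np.nan
    return P.reshape(H,W,3), (K,R,t,s.reshape(H,W,2))
def load(f): return dict(np.load('pics/'+f))
E
python3 - <<'E'
from h import *
s=arm.get_state(); print({k:np.round(v,3) for k,v in s.items()})
for n in('side','top'):
    d=grab(n,n+'0.png'); print(n,d['vfov'],d['cx'],d['cy'],d['k1'],d['rvec'],d['tvec'])
    P,(K,R,t,_)=cloud(d); print('cam',-R.T@t)
E
```

```text
pics
{'t': np.float64(0.0), 'q': array([-0.824,  0.359,  0.011, -0.   , -1.224, -0.288]), 'qd': array([-0.   ,  0.001,  0.002,  0.001,  0.001, -0.   ]), 'joint_efforts': array([-2.0000e-03, -5.8271e+01,  2.9305e+01,  6.9970e+00,  7.0000e-03,
       -0.0000e+00]), 'eef_pos': array([ 0.299, -0.605,  0.404]), 'ee_rot': array([ 3.14 , -0.   , -2.683]), 'force': array([ 0.957, -0.368,  0.144]), 'moment': array([-0.028,  0.058, -0.006]), 'width': np.float64(0.087)}
side 57.577393120607105 319.9653311436841 238.60563490216543 -0.008660894994890407 [ 0.19435868 -2.86946634  1.15310128] [0.52953727 0.11777257 1.15750059]
cam [0.43658029 0.78002573 0.91380809]
top 43.471550192145145 317.9291690040107 238.92947235297487 -0.12542490945389978 [ 2.09379959 -2.14080407  0.21547515] [0.03718114 0.55441074 1.47871041]
cam [0.25027603 0.0325225  1.55937244]
```

View pics/side0.png

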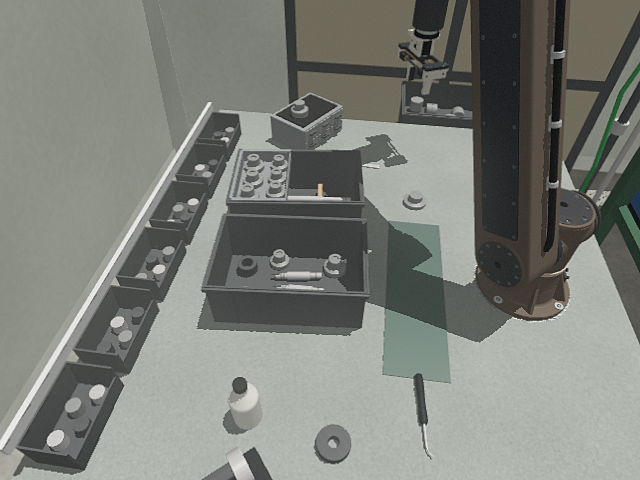

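View pics/top0.png

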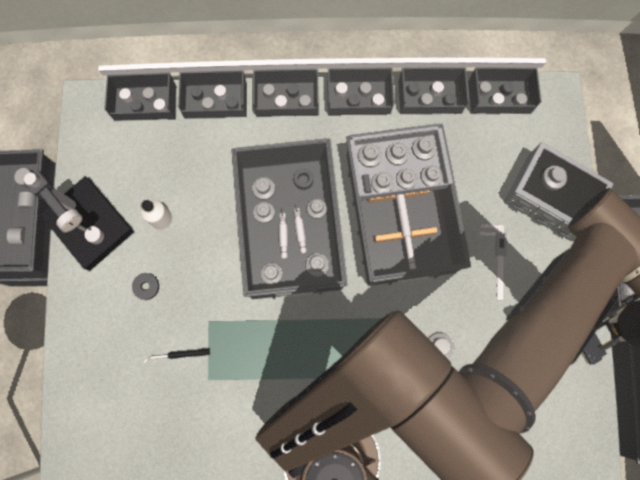

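The spindle's tote is the right one (tray at top px ~(400,160), spindle from ~(411,268) to ~(402,197)). The oiler, ring gauge and deburrer are on the left, and the end cap is at ~(441,343). Next I'll measure.

```bash
python3 - <<'E'
from h import *
d=load('top0.png'.replace('.png','.npz')); P,(K,R,t,s)=cloud(d)
im=d['image'].astype(int)
# spindle candidates: top view, region
sub=np.zeros(im.shape[:2],bool); sub[195:275,385:430]=1
z=P[...,2]
m=sub&(z>0.042)&(z<0.066)&(abs(im[...,0]-im[...,2])<30)
pts=P[m]; print('n',m.sum())
xy=pts[:,:2]; 
g=im[...,0]
# print profile
for r in range(192,276,6):
    c=np.where(m[r])[0]
    print(r,c.min() if len(c) else None,c.max() if len(c) else None, np.round(P[r,c].mean(0),4) if len(c) else '')
# rim: z 0.13..0.15 
for name,(a,b) in {'tote':(345,475),'tote2':(225,345)}.items():
    q=np.zeros_like(sub); q[115:300,a:b]=1
    mm=q&(z>0.134)&(z<0.146); xy=P[mm][:,:2].astype(np.float32)
    print(name,cv2.minAreaRect(xy))
d2=load('side0.npz'); P2,_=cloud(d2)
for p in [(345,199),(330,198),(300,197),(292,197),(320,186),(415,200),(375,140)]:
    print(p,np.round(P2[p[1],p[0]],3), d2['image'][p[1],p[0]])
b=cv2.resize(d['image'][110:310,330:490][:,:,::-1],None,fx=3.5,fy=3,interpolation=cv2.INTER_CUBIC);cv2.imwrite('pics/c0.png',b)
b=cv2.resize(d2['image'][130:230,200:400][:,:,::-1],None,fx=4,fy=4,interpolation=cv2.INTER_CUBIC);cv2.imwrite('pics/c1.png',b)
E
```

```text
n 549
192 None None 
198 396 404 [ 0.6598 -0.1909  0.0513]
204 397 405 [ 0.6432 -0.1924  0.0531]
210 398 406 [ 0.627  -0.1941  0.0536]
216 399 407 [ 0.6112 -0.196   0.0528]
222 401 408 [ 0.5948 -0.1987  0.0547]
228 402 409 [ 0.579  -0.2005  0.0545]
234 403 410 [ 0.563  -0.2022  0.0554]
240 405 410 [ 0.5477 -0.2043  0.0532]
246 406 411 [ 0.532  -0.206   0.0537]
252 407 412 [ 0.5163 -0.2077  0.0537]
258 408 413 [ 0.5008 -0.2095  0.0535]
264 409 414 [ 0.4853 -0.2112  0.0538]
270 None None 
tote ((0.628872275352478, -0.1668863594532013), (0.3751108944416046, 0.30656659603118896), 6.851927757263184)
tote2 ((0.6002785563468933, 0.09815710037946701), (0.37378445267677307, 0.2476700097322464), 4.9598917961120605)
(345, 199) [ 0.487 -0.216  0.049] [97 96 97]
(330, 198) [ 0.532 -0.21   0.052] [219 218 215]
(300, 197) [ 0.621 -0.199  0.055] [212 210 208]
(292, 197) [ 0.645 -0.195  0.055] [208 206 204]
(320, 186) [ 0.571 -0.273  0.043] [218 189 150]
(415, 200) [ 0.275 -0.263  0.029] [88 92 90]
(375, 140) [ 0.411 -0.614  0.002] [93 97 93]
```

```bash
true
```

```text
(no output)
```

View pics/c0.png

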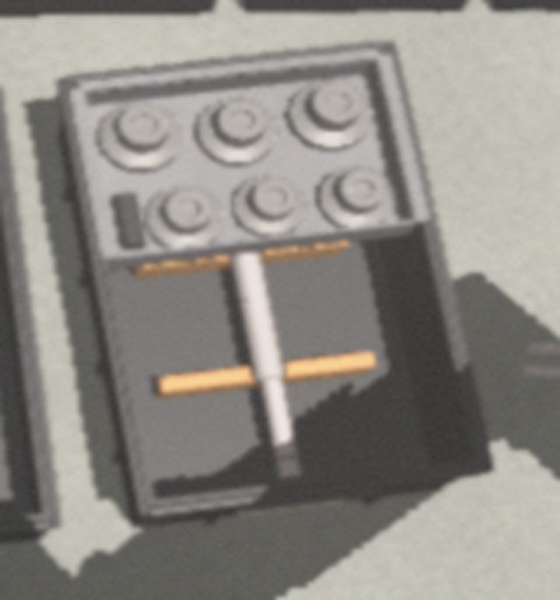

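View pics/c1.png

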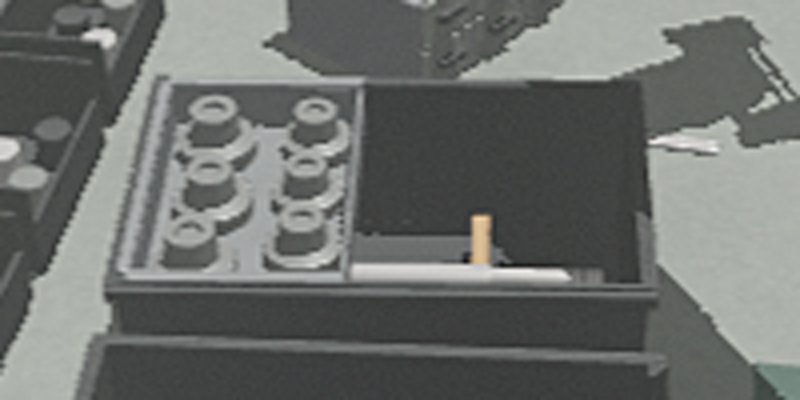

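```bash
python3 - <<'E'
from h import *
d=load('top0.npz'); P,(K,R,t,s)=cloud(d); im=d['image'].astype(int); z=P[...,2]
q=np.zeros(z.shape,bool); q[115:300,335:480]=1
mm=(q&(z>0.134)&(z<0.146)).astype(np.uint8)
n,l,st,c=cv2.connectedComponentsWithStats(mm)
for i in range(1,n):
    if st[i,4]>60: print(st[i], cv2.minAreaRect(P[l==i][:,:2].astype(np.float32)))
# columns/rows of front rim
for col in (370,390,420,440,455):
    r=np.where(mm[:,col]&1)[0]; r=r[r>220]; print('front rim',col,r.min(),r.max(),np.round(P[r.min(),col],3),np.round(P[r.max(),col],3))
for row in (215,235,255):
    r=np.where(mm[row])[0]; L=r[r<400];G=r[r>400]; print(row,[np.round(P[row,k],3) for k in (L.min(),L.max(),G.min(),G.max())])
# bar near end
for r in range(262,274): print(r, [int(x) for x in im[r,404:420,0]], np.round(P[r,411],3))
o=(im[...,0]-im[...,2]>60)&q
n,l,st,c=cv2.connectedComponentsWithStats(o.astype(np.uint8))
for i in range(1,n):
    if st[i,4]>20: print('block',st[i],np.round(np.nanmedian(P[l==i],0),3))
# tray near edge: 
for col in (370,390,410,430):
    print('tray', [ (r,np.round(P[r,col],3).tolist()) for r in range(184,202,3)])
E
```

```text
[ 346  124  125  158 2787] ((0.6321703791618347, -0.19469937682151794), (0.375092476606369, 0.25040990114212036), 6.884274482727051)
[418 138  15  15  90] ((0.7714480757713318, -0.24808242917060852), (0.035211414098739624, 0.03424399718642235), 1.451636791229248)
[363 145  15  16  94] ((0.7529913783073425, -0.10758981853723526), (0.03628711774945259, 0.0322980098426342), 15.635266304016113)
[391 144  15  15 111] ((0.7567406296730042, -0.18116867542266846), (0.030844133347272873, 0.0359034463763237), 43.74645233154297)
[427 167  13  13 108] ((0.697930634021759, -0.26301461458206177), (0.030383175238966942, 0.030530434101819992), 81.66722869873047)
[402 170  12  13 112] ((0.6920645236968994, -0.19968292117118835), (0.0283648744225502, 0.029119716957211494), 82.91842651367188)
[377 174  13  14 122] ((0.6809394955635071, -0.1380738914012909), (0.03042568825185299, 0.033470239490270615), 85.1683120727539)
[335 192  12  95 437] ((0.5379214286804199, -0.02888481691479683), (0.026423776522278786, 0.22996164858341217), 88.43498229980469)
front rim 370 256 281 [ 0.493 -0.098  0.144] [ 0.433 -0
[... 2087 characters left out ...]
 0.123]), (190, [0.664, -0.107, 0.119]), (193, [0.658, -0.108, 0.11]), (196, [0.647, -0.106, 0.122]), (199, [0.663, -0.114, 0.035])]
tray [(184, [0.676, -0.157, 0.124]), (187, [0.671, -0.158, 0.116]), (190, [0.661, -0.156, 0.124]), (193, [0.652, -0.155, 0.131]), (196, [0.667, -0.166, 0.046]), (199, [0.669, -0.17, 0.01])]
tray [(184, [0.677, -0.208, 0.12]), (187, [0.669, -0.207, 0.12]), (190, [0.658, -0.205, 0.131]), (193, [0.657, -0.209, 0.106]), (196, [0.675, -0.223, 0.015]), (199, [0.67, -0.225, 0.0])]
tray [(184, [0.676, -0.258, 0.12]), (187, [0.663, -0.254, 0.137]), (190, [0.664, -0.26, 0.106]), (193, [0.684, -0.279, 0.008]), (196, [0.678, -0.281, -0.002]), (199, [0.668, -0.278, 0.006])]
```

The spindle's tote is at about (0.632, −0.195) with yaw 0.12. The spindle's axis has yaw about 0.117 and its middle is near (0.626, −0.194). I'll grip 35 mm nearer than the middle, at (0.591, −0.199), between the blocks, so the far end hangs lower.

```bash
python3 -m handwheel '[[1.5,2,0,-0.02],[2,2.8,0,-0.03],[2,2.8,0,-0.03],[2,2.8,0,-0.03],[2,2.8,0,-0.03],[2,2.8,0,-0.03],[2,2.8,0,-0.03],[2,2.8,0,-0.03],[2,2.8,0,-0.03],[2,2.8,0,-0.03],[2,2.8,0,-0.03],[2,2.8,0,-0.02],[2,2.8,0,0],[2,2.8,0,0],[1.7,2.2,0,0],[0,0,0,0],[0,0,0,0]]' 0
python3 - <<'E'
from h import *
s=arm.get_state(); print(s['t'],np.round(s['eef_pos'],4),np.round(s['ee_rot'],4))
grab('side','side1.png');grab('top','top1.png')
E
```

```text
t: 1.8
eef_pos: [0.591, -0.1986, 0.404]
ee_rot: [3.141, -0.001, -3.022]
force: [0.1, -0.4, 0.2]
width: 0.088
1.8 [ 0.591  -0.1986  0.404 ] [ 3.1413e+00 -1.2000e-03 -3.0215e+00]
```

View pics/side1.png

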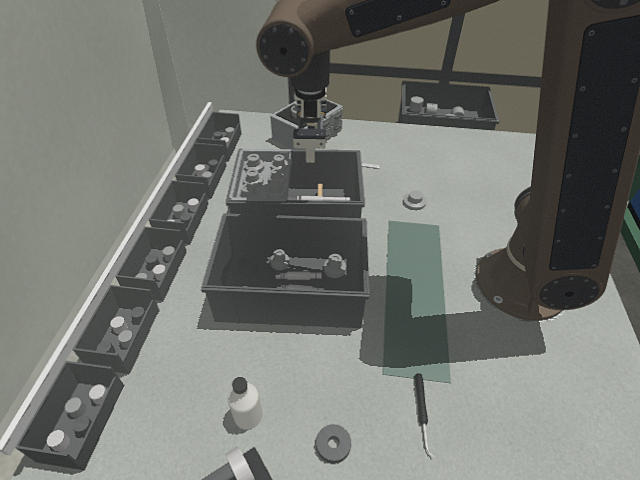

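View pics/top1.png

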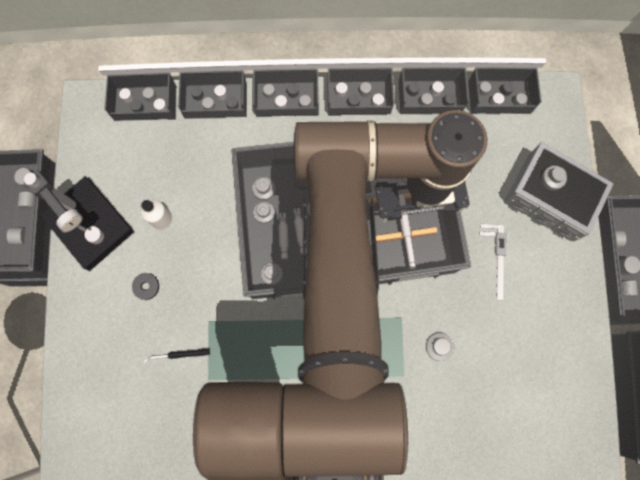

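The side view (gripper at ~(310,150)) shows the narrow side of the gripper body along the spindle. The top view shows its wide side across the tote. The alignment is good, so I'm descending.

```bash
python3 -m handwheel '[[0,0,-2,0],[0,-0.04,-3,0],[0,0,-3,0],[0,0,-3,0],[0,0,-3,0],[0,0,-2,0],[0,0,-2,0],[0,0,-1,0],[0,0,-1,0],[0,0,0,0],[0,0,0,0]]' 0
python3 - <<'E'
from h import *
s=arm.get_state(); print(s['t'],np.round(s['eef_pos'],4),np.round(s['force'],2),np.round(s['moment'],2))
d=grab('side','side2.png')
b=cv2.resize(d['image'][110:230,210:410][:,:,::-1],None,fx=4,fy=4,interpolation=cv2.INTER_CUBIC);cv2.imwrite('pics/c2.png',b)
E
```

```text
t: 3.0
eef_pos: [0.5911, -0.1998, 0.2053]
ee_rot: [-3.141, 0.001, -3.023]
force: [-0.5, 0.3, 0.2]
width: 0.0875
3.0 [ 0.5911 -0.1998  0.2053] [-0.47  0.34  0.17] [ 0.03 -0.04 -0.04]
```

View pics/c2.png

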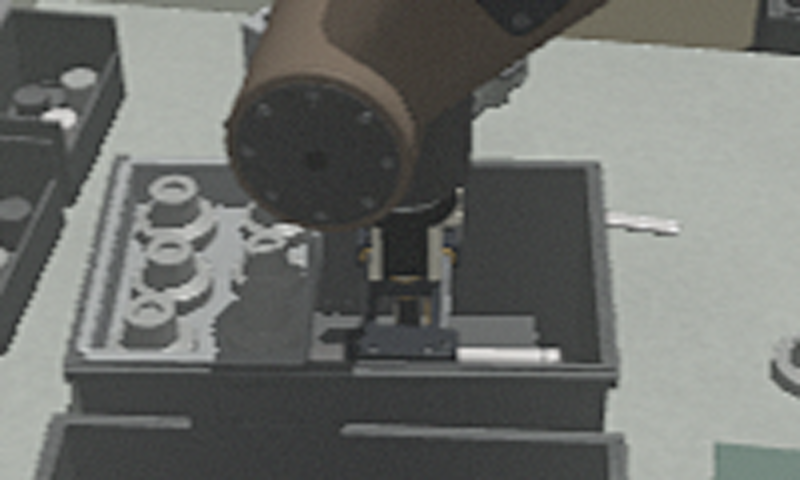

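The gripper body sits in the opening, clear of the tray (tray edge at crop px x~315, body from ~355). Now I'll close gently.

```bash
python3 -m handwheel '[[0,0,0,0],[0,0,0,0],[0,0,0,0],[0,0,0,0],[0,0,0,0],[0,0,0,0],[0,0,0,0],[0,0,0,0],[0,0,0,0],[0,0,0,0],[0,0,0,0],[0,0,0,0]]' 1 6
python3 - <<'E'
from h import *
s=arm.get_state(); print(s['t'],np.round(s['eef_pos'],4),np.round(s['force'],2),np.round(s['moment'],2),s['width'])
E
```

```text
t: 4.25
eef_pos: [0.591, -0.1997, 0.2048]
ee_rot: [-3.141, 0.0, -3.023]
force: [-0.3, -1.8, 0.6]
width: 0.022
4.25 [ 0.591  -0.1997  0.2048] [-0.29 -1.75  0.62] [-0.77 -0.11  0.04] 0.021951029576999792
```

```bash
python3 -m handwheel '[[0,0,0.5,0],[0,0,0.5,0],[0,0,0.5,0],[0,0,0.5,0],[0,0,0.5,0],[0,0,0.5,0],[0,0,0,0],[0,0,0,0]]'
python3 - <<'E'
from h import *
s=arm.get_state(); print(s['t'],np.round(s['eef_pos'],4),np.round(s['force'],2),np.round(s['moment'],2),s['width'])
d=grab('side','side3.png')
b=cv2.resize(d['image'][110:230,210:410][:,:,::-1],None,fx=4,fy=4,interpolation=cv2.INTER_CUBIC);cv2.imwrite('pics/c3.png',b)
E
```

```text
t: 5.05
eef_pos: [0.5908, -0.1996, 0.2348]
ee_rot: [3.142, 0.0, -3.023]
force: [-0.8, -0.4, -1.9]
width: 0.0218
5.05 [ 0.5908 -0.1996  0.2348] [-0.81 -0.39 -1.95] [-0.02  0.11  0.04] 0.021802520121346
```

View pics/c3.png

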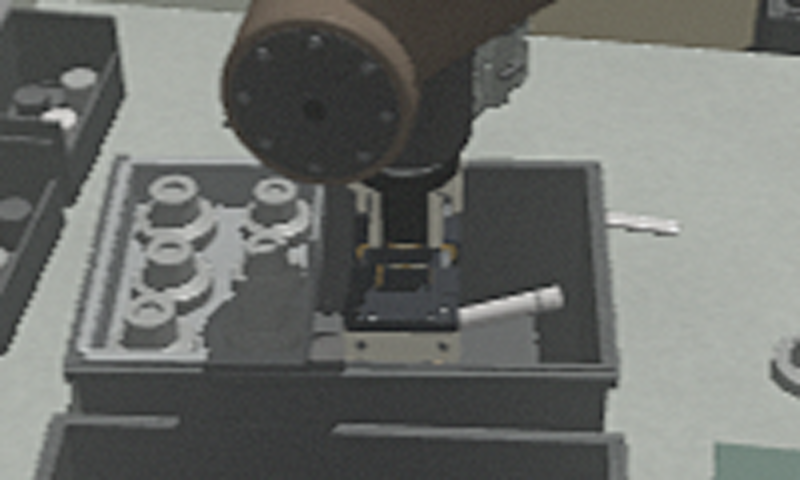

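It pivots as planned: the near end (crop ~(550,297)) rises with the far end still down. Lifting further.

```bash
python3 -m handwheel '[[0,0,0.5,0],[0,0,0.5,0],[0,0,0.5,0],[0,0,0.5,0],[0,0,0.5,0],[0,0,0.5,0],[0,0,0,0],[0,0,0,0]]'
cat >> h.py <<'E'
def bar(d,minz=0.07,box=(0.2,0.72,-0.4,0.0)):
    "bright bar points, line fit"
    P,_=cloud(d); im=d['image'].astype(int)
    m=(im.min(2)>120)&(im.max(2)-im.min(2)<14)&(P[...,2]>minz)&(P[...,0]>box[0])&(P[...,0]<box[1])&(P[...,1]>box[2])&(P[...,1]<box[3])
    return m,P
E
python3 - <<'E'
from h import *
s=arm.get_state(); print(s['t'],np.round(s['eef_pos'],4),np.round(s['force'],2),np.round(s['moment'],2),s['width'])
d=grab('side','side4.png'); grab('top','top4.png')
m,P=bar(d,0.1,(0.4,0.58,-.26,-.15)); p=P[m]; print(len(p))
if len(p):
  i=np.argsort(p[:,0]); print(np.round(p[i][::max(1,len(p)//8)],3)); print('slope',np.polyfit(p[:,0],p[:,2],1))
b=cv2.resize(d['image'][110:230,210:410][:,:,::-1],None,fx=4,fy=4,interpolation=cv2.INTER_CUBIC);cv2.imwrite('pics/c4.png',b)
E
```

```text
t: 5.9
eef_pos: [0.5908, -0.1996, 0.2648]
ee_rot: [3.142, 0.0, -3.023]
force: [-0.4, -0.4, -3.1]
width: 0.0218
5.9 [ 0.5908 -0.1996  0.2648] [-0.42 -0.45 -3.14] [-0.13  0.1  -0.04] 0.02179336824500083
97
[[ 0.436 -0.153  0.138]
 [ 0.492 -0.205  0.168]
 [ 0.5   -0.205  0.164]
 [ 0.509 -0.207  0.158]
 [ 0.517 -0.203  0.153]
 [ 0.525 -0.203  0.149]
 [ 0.534 -0.203  0.148]
 [ 0.542 -0.202  0.14 ]
 [ 0.566 -0.186  0.198]]
slope [-0.11059787  0.2091813 ]
```

View pics/c4.png

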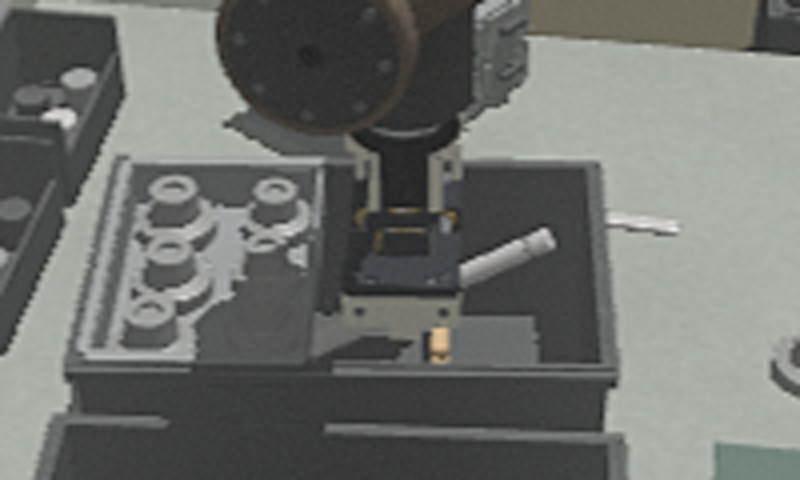

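View pics/top4.png

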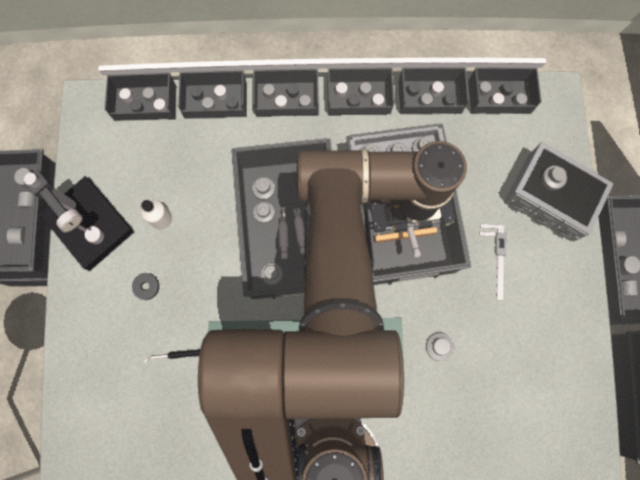

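Tilt is about 29° (near-end underside ~0.15, above the 0.14 rim) and it's nearly free of support. I'll tighten, raise slightly and draw along the axis.

```bash
python3 -m handwheel '[[0,0,0,0],[0,0,0,0],[0,0,0,0],[0,0,0.4,0],[0,0,0.6,0],[0,0,0,0]]' 1 60
python3 -m handwheel '[[-1,-0.12,0.55,0],[-1.5,-0.18,0.85,0],[-1.5,-0.18,0.85,0],[-1,-0.12,0.55,0],[0,0,0,0]]'
python3 - <<'E'
from h import *
s=arm.get_state(); print(s['t'],np.round(s['eef_pos'],4),np.round(s['force'],2),np.round(s['moment'],2),s['width'])
d=grab('side','side5.png')
m,P=bar(d,0.1,(0.3,0.53,-.26,-.15)); p=P[m]; print(len(p))
if len(p):
  i=np.argsort(p[:,0]); print(np.round(p[i][::max(1,len(p)//8)],3))
b=cv2.resize(d['image'][110:230,210:410][:,:,::-1],None,fx=4,fy=4,interpolation=cv2.INTER_CUBIC);cv2.imwrite('pics/c5.png',b)
E
```

```text
t: 6.6
eef_pos: [0.5913, -0.1996, 0.2759]
ee_rot: [-3.141, 0.002, -3.022]
force: [0.1, -0.4, -3.9]
width: 0.0205
t: 7.1
eef_pos: [0.5393, -0.2059, 0.3045]
ee_rot: [-3.141, 0.002, -3.023]
force: [1.3, -0.4, -3.0]
width: 0.0207
7.1 [ 0.5393 -0.2059  0.3045] [ 1.26 -0.42 -2.97] [-0.04 -0.03 -0.05] 0.020674569006882026
94
[[ 0.436 -0.151  0.14 ]
 [ 0.443 -0.213  0.205]
 [ 0.448 -0.214  0.207]
 [ 0.456 -0.212  0.201]
 [ 0.463 -0.208  0.19 ]
 [ 0.469 -0.213  0.192]
 [ 0.477 -0.206  0.186]
 [ 0.484 -0.205  0.179]
 [ 0.493 -0.209  0.175]]
```

View pics/c5.png

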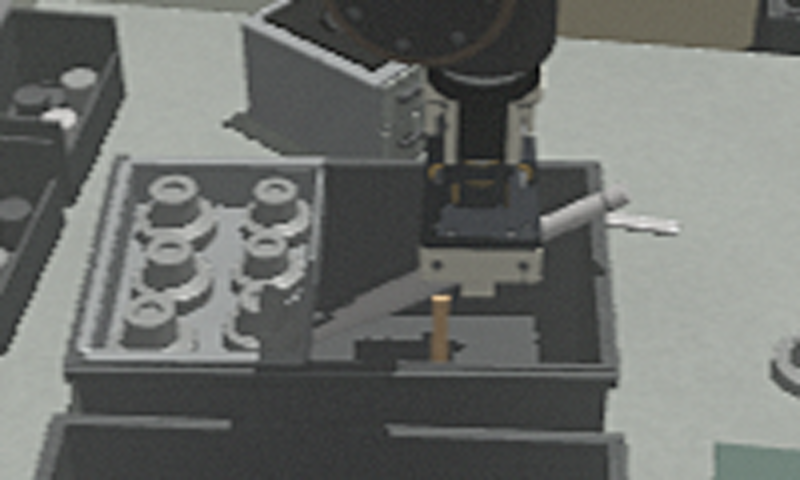

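Held rigid and clear of everything, with the near end over the front wall. Continuing the diagonal draw.

```bash
python3 -m handwheel '[[-1,-0.12,0.5,0],[-1.5,-0.18,0.8,0],[-1.5,-0.18,0.8,0],[-1.5,-0.18,0.8,0],[-1.5,-0.18,0.8,0],[-1,-0.12,0.5,0],[0,0,0,0],[0,0,0,0]]'
python3 - <<'E'
from h import *
s=arm.get_state(); print(s['t'],np.round(s['eef_pos'],4),np.round(s['force'],2),np.round(s['moment'],2),s['width'])
d=grab('side','side6.png'); grab('top','top6.png')
b=cv2.resize(d['image'][80:230,210:430][:,:,::-1],None,fx=3.6,fy=3.6,interpolation=cv2.INTER_CUBIC);cv2.imwrite('pics/c6.png',b)
E
```

```text
t: 7.95
eef_pos: [0.4608, -0.2152, 0.3451]
ee_rot: [-3.141, 0.001, -3.023]
force: [0.5, -0.4, -3.2]
width: 0.0205
7.95 [ 0.4608 -0.2152  0.3451] [ 0.45 -0.35 -3.19] [-0.05 -0.    0.01] 0.020536637591975167
```

View pics/c6.png

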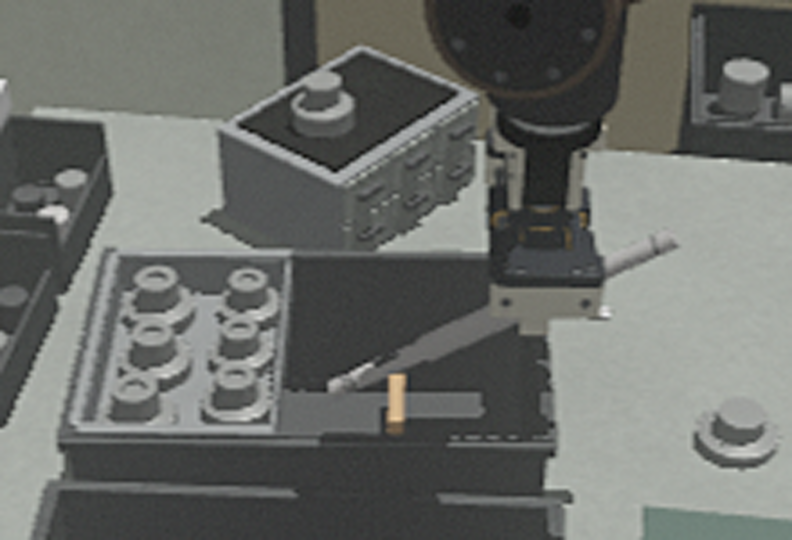

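View pics/top6.png

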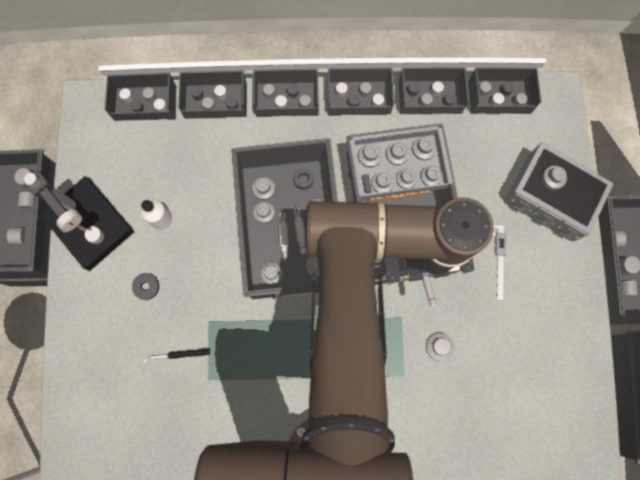

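The far end is visible clear of the tray edge (crop (335,383)), with no contact forces. To level the spindle without letting go, I'll raise it over the opening, rest its far half on the fixed front rim, let it pivot in a light grip, and re-tighten.

```bash
python3 -m handwheel '[[0,0,1,0],[0,0,1.5,0],[0,0,2,0],[0,0,1.5,0],[0,0,1.5,0],[-1,-0.6,0,0],[-1.5,-1,0,0],[-1.5,-1,0,0],[-1.5,-1,0,0],[-1.2,-0.8,0,0],[-1,-0.6,0,0],[0,0,0,0],[0,0,0,0]]'
python3 - <<'E'
from h import *
s=arm.get_state(); print(s['t'],np.round(s['eef_pos'],4),np.round(s['ee_rot'],3),np.round(s['force'],2),np.round(s['moment'],2),np.round(s['q'],2))
d=grab('side','side7.png')
b=cv2.resize(d['image'][60:230,210:450][:,:,::-1],None,fx=3.3,fy=3.3,interpolation=cv2.INTER_CUBIC);cv2.imwrite('pics/c7.png',b)
m,P=bar(d,0.17,(0.2,0.6,-.35,-.15)); p=P[m]; print(len(p))
i=np.argsort(p[:,0]); print(np.round(p[i][::max(1,len(p)//12)],3))
E
```

```text
t: 9.35
eef_pos: [0.3837, -0.2655, 0.4198]
ee_rot: [-3.141, 0.001, -3.024]
force: [0.2, -0.3, -3.0]
width: 0.0209
9.35 [ 0.3837 -0.2655  0.4198] [-3.141e+00  1.000e-03 -3.024e+00] [ 0.23 -0.31 -3.03] [-0.02  0.04 -0.01] [-0.18 -0.   -0.4   0.   -1.17 -1.27]
151
[[ 0.279 -0.281  0.314]
 [ 0.289 -0.269  0.323]
 [ 0.298 -0.272  0.314]
 [ 0.303 -0.268  0.316]
 [ 0.31  -0.27   0.309]
 [ 0.316 -0.27   0.299]
 [ 0.333 -0.183  0.319]
 [ 0.411 -0.178  0.331]
 [ 0.432 -0.259  0.243]
 [ 0.471 -0.259  0.213]
 [ 0.511 -0.246  0.188]
 [ 0.523 -0.248  0.185]
 [ 0.536 -0.242  0.171]]
```

View pics/c7.png

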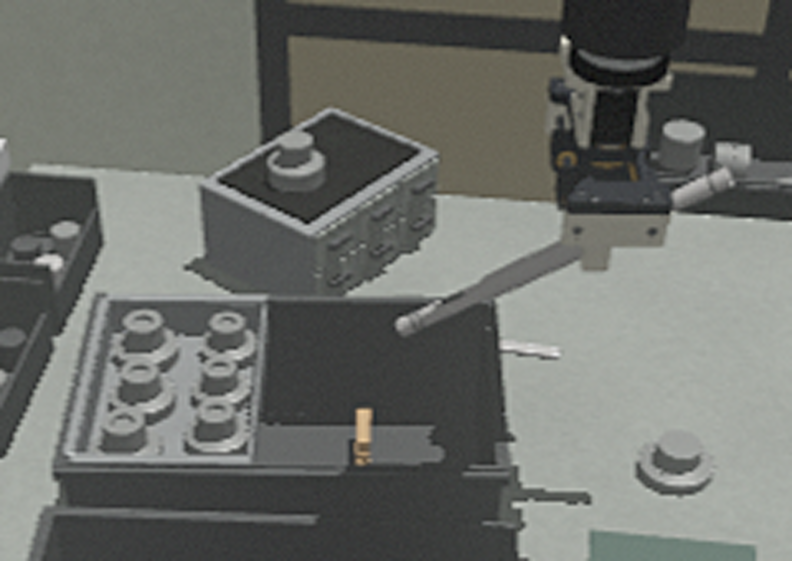

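```bash
python3 -m handwheel '[[0,0,-1,0],[0,0,-1.5,0],[0,0,-1.5,0],[0,0,-1,0],[0,0,-0.5,0],[0,0,0,0]]'
python3 -m handwheel '[[0,0,-0.2,0],[0,0,-0.2,0],[0,0,0,0]]'
```

```text
t: 10.0
eef_pos: [0.384, -0.265, 0.3639]
ee_rot: [3.141, -0.001, -3.022]
force: [-0.5, 0.7, -3.4]
width: 0.0207
t: 10.3
eef_pos: [0.3839, -0.2652, 0.3608]
ee_rot: [-3.142, 0.0, -3.023]
force: [0.3, -0.2, -3.3]
width: 0.0208
```

```bash
python3 -m handwheel '[[0,0,-0.2,0],[0,0,0,0]]'
python3 -m handwheel '[[0,0,-0.2,0],[0,0,0,0]]'
python3 -m handwheel '[[0,0,-0.2,0],[0,0,0,0]]'
```

```text
t: 10.5
eef_pos: [0.3841, -0.2652, 0.3589]
ee_rot: [-3.141, 0.001, -3.023]
force: [0.7, 0.3, -1.6]
width: 0.0209
t: 10.7
eef_pos: [0.3843, -0.2653, 0.357]
ee_rot: [-3.141, 0.002, -3.023]
force: [2.2, 0.5, -1.3]
width: 0.0208
t: 10.9
eef_pos: [0.3844, -0.2653, 0.355]
ee_rot: [-3.141, 0.002, -3.023]
force: [1.8, 0.1, 1.1]
width: 0.0207
```

Contact with the rim is felt. Loosening the grip, then lowering.

```bash
python3 -m handwheel '[[0,0,0,0],[0,0,0,0],[0,0,0,0]]' 1 8
python3 -m handwheel '[[0,0,-0.4,0],[0,0,-0.5,0],[0,0,-0.5,0],[0,0,-0.5,0],[0,0,0,0]]'
python3 - <<'E'
from h import *
d=grab('side','side8.png')
b=cv2.resize(d['image'][80:230,210:430][:,:,::-1],None,fx=3.6,fy=3.6,interpolation=cv2.INTER_CUBIC);cv2.imwrite('pics/c8.png',b)
E
```

```text
t: 11.2
eef_pos: [0.3838, -0.2651, 0.3544]
ee_rot: [3.141, -0.001, -3.023]
force: [1.7, -0.9, -1.9]
width: 0.022
t: 11.7
eef_pos: [0.3837, -0.2651, 0.3347]
ee_rot: [3.141, -0.001, -3.023]
force: [0.0, -0.2, -0.7]
width: 0.0216
```

View pics/c8.png

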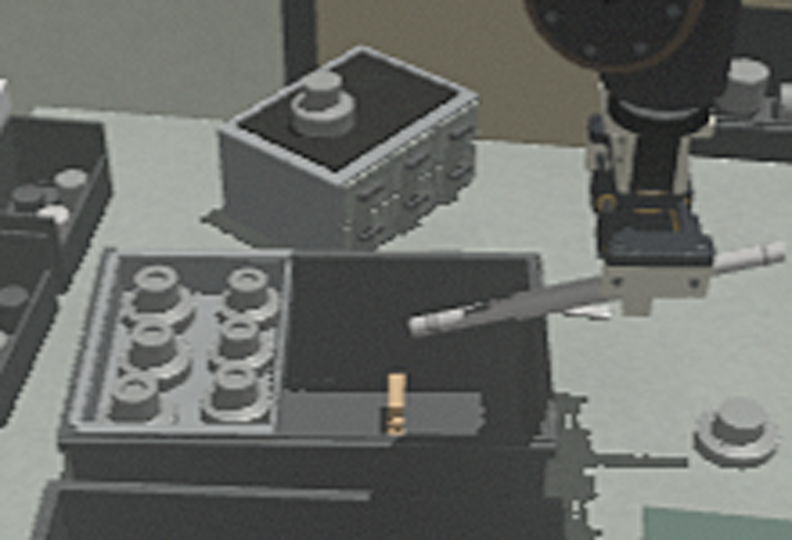

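```bash
python3 -m handwheel '[[0,0,-0.5,0],[0,0,-0.5,0],[0,0,-0.5,0],[0,0,-0.5,0],[0,0,-0.2,0],[0,0,0,0]]'
cat > tilt.py <<'E'
import sys
from h import *
n=sys.argv[1]; s=arm.get_state(); print(s['t'],np.round(s['eef_pos'],4),np.round(s['force'],2),np.round(s['moment'],2))
gz=s['eef_pos'][2]-.159; gx,gy=s['eef_pos'][:2]; e=np.array([.993,.118])
for c in ('side','top'):
    d=grab(c,c+n+'.png'); P,_=cloud(d); im=d['image'].astype(int)
    a=(P[...,:2]-[gx,gy])@e; l=(P[...,:2]-[gx,gy])@np.array([-.118,.993])
    m=(abs(l)<.016)&(P[...,2]>gz-.06)&(P[...,2]<gz+.075)&(((a>-.125)&(a<-.06))|((a>.06)&(a<.2)))
    A=a[m];Z=P[...,2][m]
    print(c,m.sum())
    for lo in np.arange(-.12,.2,.02):
        k=(A>=lo)&(A<lo+.02)
        if k.sum()>3: print('  %.2f n%d z med %.4f p90 %.4f l %.4f'%(lo+.01,k.sum(),np.median(Z[k]),np.percentile(Z[k],90),np.median(l[m][k])))
d=load('side'+n+'.npz')
b=cv2.resize(d['image'][80:230,210:430][:,:,::-1],None,fx=3.6,fy=3.6,interpolation=cv2.INTER_CUBIC);cv2.imwrite('pics/c%s.png'%n,b)
E
python3 tilt.py 9
```

```text
t: 12.35
eef_pos: [0.3837, -0.2652, 0.3132]
ee_rot: [3.141, -0.001, -3.023]
force: [-0.3, 0.4, -1.1]
width: 0.0217
12.35 [ 0.3837 -0.2652  0.3132] [-0.34  0.44 -1.13] [-0.02  0.32 -0.04]
side 412
  -0.11 n38 z med 0.1574 p90 0.1614 l 0.0050
  -0.09 n42 z med 0.1563 p90 0.1598 l 0.0038
  -0.07 n33 z med 0.1576 p90 0.1597 l 0.0046
  0.07 n79 z med 0.1535 p90 0.1614 l 0.0058
  0.09 n54 z med 0.1580 p90 0.1625 l 0.0065
  0.11 n42 z med 0.1557 p90 0.1597 l 0.0045
  0.13 n41 z med 0.1558 p90 0.1599 l 0.0037
  0.15 n42 z med 0.1554 p90 0.1589 l 0.0034
  0.17 n41 z med 0.1557 p90 0.1600 l 0.0034
top 309
  -0.11 n48 z med 0.1587 p90 0.1625 l 0.0053
  -0.09 n61 z med 0.1596 p90 0.1632 l 0.0055
  -0.07 n61 z med 0.1581 p90 0.1612 l 0.0050
  0.13 n15 z med 0.1582 p90 0.1604 l 0.0032
  0.15 n57 z med 0.1574 p90 0.1605 l 0.0042
  0.17 n55 z med 0.1571 p90 0.1613 l 0.0039
  0.19 n12 z med 0.1566 p90 0.1607 l 0.0063
```

View pics/c9.png

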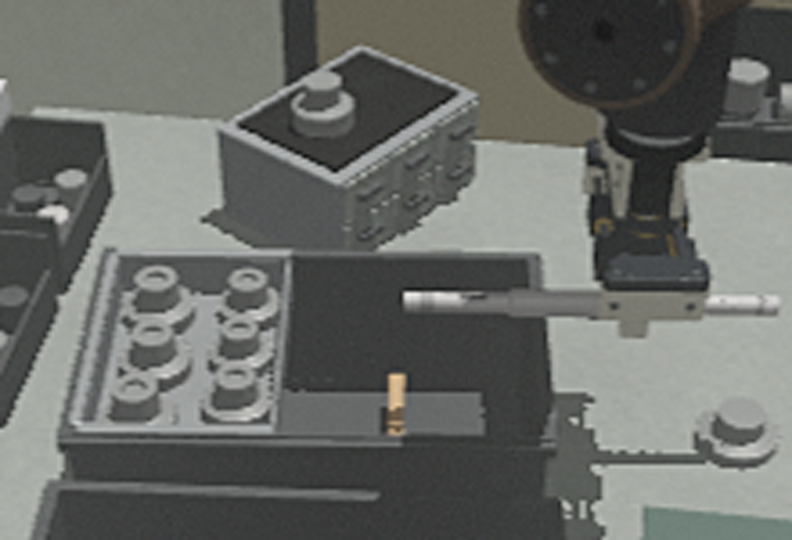

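Level within about 0.3° (near top 0.1585, far top 0.157). Tightening and lifting.

```bash
python3 -m handwheel '[[0,0,0,0],[0,0,0,0],[0,0,0,0],[0,0,0,0],[0,0,0,0]]' 1 60
python3 -m handwheel '[[0,0,0.3,0],[0,0,0.7,0],[0,0,1,0],[0,0,1.3,0],[0,0,1.5,0],[0,0,1.5,0],[0,0,1.5,0],[0,0,1.5,0],[0,0,1.5,0],[0,0,1.5,0],[0,0,1.5,0],[0,0,1,0],[0,0,0.7,0],[0,0,0.3,0],[0,0,0,0],[0,0,0,0],[0,0,0,0]]'
python3 tilt.py 10
```

```text
t: 12.95
eef_pos: [0.3839, -0.2652, 0.3137]
ee_rot: [-3.142, 0.0, -3.023]
force: [-0.5, 0.1, -2.3]
width: 0.0211
t: 14.65
eef_pos: [0.3838, -0.2651, 0.471]
ee_rot: [3.141, -0.001, -3.023]
force: [0.4, -0.5, -3.4]
width: 0.0205
14.65 [ 0.3838 -0.2651  0.471 ] [ 0.38 -0.46 -3.45] [-0.07  0.07 -0.06]
side 438
  -0.11 n41 z med 0.3169 p90 0.3200 l 0.0059
  -0.09 n47 z med 0.3163 p90 0.3199 l 0.0051
  -0.07 n44 z med 0.3167 p90 0.3201 l 0.0052
  0.07 n61 z med 0.3130 p90 0.3185 l 0.0068
  0.09 n61 z med 0.3112 p90 0.3179 l 0.0062
  0.11 n40 z med 0.3109 p90 0.3146 l 0.0045
  0.13 n48 z med 0.3100 p90 0.3154 l 0.0051
  0.15 n48 z med 0.3095 p90 0.3142 l 0.0042
  0.17 n42 z med 0.3089 p90 0.3130 l 0.0049
  0.19 n6 z med 0.3088 p90 0.3117 l 0.0039
top 336
  -0.11 n63 z med 0.3189 p90 0.3218 l 0.0044
  -0.09 n77 z med 0.3179 p90 0.3209 l 0.0046
  -0.07 n79 z med 0.3174 p90 0.3212 l 0.0055
  0.15 n36 z med 0.3107 p90 0.3136 l 0.0038
  0.17 n72 z med 0.3107 p90 0.3147 l 0.0041
  0.19 n9 z med 0.3096 p90 0.3132 l 0.0017
```

View pics/side10.png

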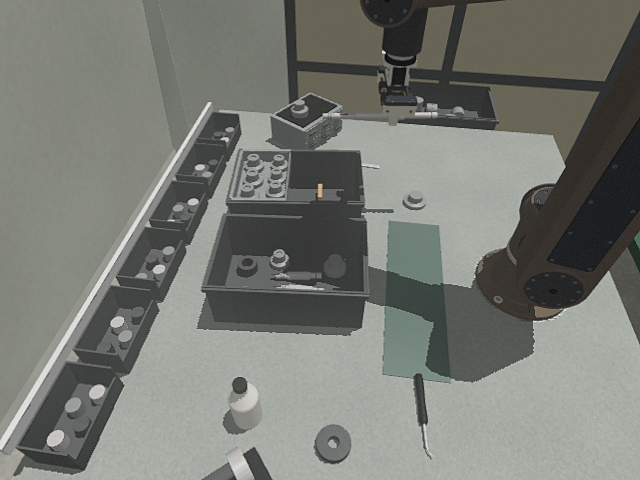

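View pics/top10.png

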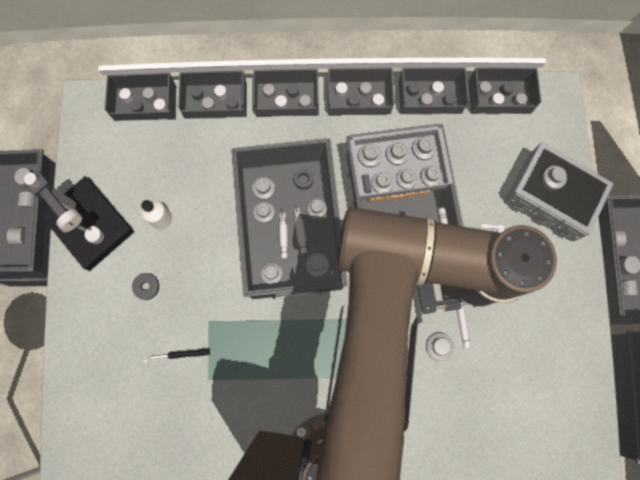

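It sagged slightly, to about 1.6°. I'll wait 1 s to check for creep.

```bash
python3 -m handwheel '[[0,0,0,0],[0,0,0,0],[0,0,0,0],[0,0,0,0],[0,0,0,0],[0,0,0,0],[0,0,0,0],[0,0,0,0],[0,0,0,0],[0,0,0,0],[0,0,0,0],[0,0,0,0],[0,0,0,0],[0,0,0,0],[0,0,0,0]]'
python3 tilt.py 11
```

```text
t: 16.25
eef_pos: [0.3839, -0.2652, 0.4717]
ee_rot: [3.142, 0.0, -3.023]
force: [-0.6, 0.8, -3.7]
width: 0.0208
16.25 [ 0.3839 -0.2652  0.4717] [-0.62  0.81 -3.69] [-0.01  0.1  -0.01]
side 457
  -0.11 n43 z med 0.3168 p90 0.3215 l 0.0058
  -0.09 n46 z med 0.3172 p90 0.3205 l 0.0041
  -0.07 n46 z med 0.3157 p90 0.3207 l 0.0049
  0.07 n71 z med 0.3146 p90 0.3187 l 0.0066
  0.09 n66 z med 0.3126 p90 0.3181 l 0.0060
  0.11 n42 z med 0.3107 p90 0.3151 l 0.0053
  0.13 n48 z med 0.3103 p90 0.3145 l 0.0048
  0.15 n47 z med 0.3105 p90 0.3144 l 0.0046
  0.17 n42 z med 0.3098 p90 0.3135 l 0.0052
  0.19 n6 z med 0.3088 p90 0.3131 l 0.0045
top 333
  -0.11 n63 z med 0.3187 p90 0.3226 l 0.0047
  -0.09 n78 z med 0.3188 p90 0.3219 l 0.0045
  -0.07 n76 z med 0.3175 p90 0.3211 l 0.0052
  0.15 n38 z med 0.3125 p90 0.3159 l 0.0035
  0.17 n71 z med 0.3117 p90 0.3155 l 0.0039
  0.19 n7 z med 0.3116 p90 0.3157 l 0.0029
```

No creep: tilt is steady at about 1.5°. The tray castings, second tote and bench items sit at the same pixels as at the start. Handing in.

```bash
python3 - <<'E'
from station import arm
import numpy as np
print(arm.job_done()); s=arm.get_state(); print(s['t'],np.round(s['eef_pos'],3),s['width'],np.round(s['force'],2))
E
```

```text
the job is handed in; nothing more can be done
None
the job is handed in; nothing more can be done
```

The spindle is out of the tote and held in the gripper, level and still, about 16 cm above the rim. The job was handed in at about 16 s of the 38 s allowed.

- **How it came out:** I gripped the spindle 35 mm nearer than its middle and let it pivot in a light grip while lifting, to about 29–30°. Then I clamped it at 60 N and drew it diagonally over the front wall and out from under the tray.
- **Levelling:** With the grip eased to 8 N, but never released, I rested its far half on the fixed front rim and lowered it until level. I clamped it again at 60 N and lifted it.
- **Last checks:**
  - The lowest point is about 0.30 m above the bench; the rim is at 0.14 m.
  - The wrist force matches the spindle's weight, about 3.5 N, and stayed within a few newtons at every reading.
- **Not perfect:** It measured about 0.3° off level on the rim, then settled to about 1.5°, far end low, when lifted. It did not creep further over a 1.5 s wait.
- **Bystanders:** By eye in the last pictures, the tray and the visible bench items look where they started. The arm hid part of the top view, and I did not measure any of them.

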